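# Slide the inspection camera to the marked stop

### The arm

A 6-joint arm with a two-finger parallel gripper is mounted at the origin on the work surface. World frame = base frame: x ahead of the robot, y to its left, z up, the work surface at z = 0. Lengths are in m, angles in rad, forces in N, time in s.
With the tool pointing down it reaches from about 0.225 to 0.875 m from the base axis. Payload 3.4 kg.
Tool frame: the origin (TCP) lies at the very end of the fingers, on their centre line; the grasp point (between the pads) lies 19 mm behind it; z points along the fingers, y is the direction in which the jaws open and shut (so a half turn about z gives the same grasp; the last joint's range is limited). The gripper opens to 85 mm and grips with 20 to 120 N. Pads are 22 mm wide; open, the fingers measure 114 mm over their backs; the gripper's body (76 mm by 85 mm) begins 54 mm behind the grasp point. The pads swing forward as they close: fully open they stand 13 mm farther back than shut.
Start: joints at [1.052, 0.276, 1.505, -0, 1.361, -0.121], TCP at [0.223, 0.53, 0.231] pointing down, gripper open.
Joint ranges: [-2.89, 2.89], [-0.75, 2.08], [0.22, 2.7], [-1.18, 4.32], [0.11, 2.71], [-2.7, 2.7]. Speed limits (rad/s): [2.57, 2.57, 3.14, 3.14, 3.14, 3.14].

### API

Orientations are given as a unit quaternion [w, x, y, z].
In Python, from rig import manip gives the robot as it stands. The module is installed in compiled form; this text tells all that it offers.
- The arm moves only by the tool carry_out, never from a script. Its argument "moves" is one flat list of numbers, 5 for each row, row after row: the opening in per cent of the stroke, from 0 (shut) to 100 (fully open), then the shift along the world's x, y, z in cm, then the turn about the world's z in rad. A call has exactly 10 rows; each row shifts and turns the commanded pose from where the row before left it; what a row does not reach is not made up. A row lasts 1/10 s, in which the tool goes at most 50 mm and 8.59 degrees, less where a joint would pass 70% of its speed; a pose out of reach is approached as far as the arm can. A call is refused whole if a number of a shift passes 5 or a number of a turn 0.15, either way. A call with a gripper value outside its range is refused whole. The fingers move at their own pace and stop on an object; "squeeze" is the grip in N (left out, the last holds). Time passes only in rows, so rows that do not move let the fingers close, or fill a call up. It gives the time, the measured TCP pose, the force and the opening at its end, in the units of the state.
- manip.get_state(): the state, without advancing time (a new reading comes with each control period).
- manip.get_image(name): name is "scene" or "side" or "wrist"; returns the picture (480x640x3 uint8, red, green, blue); there is no depth.
- manip.camera_info(name): a dict with "fov_y" (degrees; the focal length in pixels is half the picture's height over the tangent of half this angle, whatever the lens; pixels are square), "cx", "cy" (the principal point, pixels), "dist" ([k1, k2, p1, p2, k3] as OpenCV has them; the pictures are not rectified), "rvec" (rotation vector, rad) and "tvec" (3), from world to camera coordinates, as OpenCV has them; the wrist camera has in their place "hand_eye" (4x4, takes a point from camera to tool coordinates, whose origin is the TCP and whose axes are the flange's). Camera axes: x right, y down, z forward; pixel columns grow to the right and rows downward; lengths in m; the calibration is good to about 2 mm. A picture is of the moment at which its call begins: read the wrist's pose just before it. camera_info takes no time and is no camera call.
- manip.sign_off(): hands the job in, once; it reports no verdict.
The state is a dict: "clock": time; "qpos": joint angles; "qd": joint speeds; "effort": joint torques, N m; "position": TCP position; "ee_rot": TCP orientation; "contact_force": force on the tool from outside, world axes, zero at the start; "moment": the same for the moment, N m; "width": finger opening in m.
Only numpy, scipy, OpenCV 4.12 (cv2) and the standard library are available. Lean on these libraries where they do the work, as an engineer would, in place of code of your own. Each camera call takes 0.05 s, during which the arm holds its last target. There are 200 camera calls.

### The job

Press down the pad in the middle of the camera carriage to free its hold on the rail and, with the pad down, push the carriage along until it is right up against the stop that bears the arrow. Then let the pad come up so that the hold catches, and move clear. Never force the carriage along while the hold is on. Only press and push with the fingertips: grasp nothing, and leave the other things on the table where they are.

Things in the scene. Friction and masses are not known exactly. Their poses are not given: they have to be found in the camera images.
- pad_top (a point): Centre of the upper face of the press pad: a ribbed steel plate, 50 mm across the rail, 60 mm along it, in the middle of the black carriage, its face 46 mm above the table when up. The carriage's two end shoulders rise 10 mm above the raised pad; their inner faces are 32 mm and outer faces 48 mm from the pad's centre along the rail. Axes as rail.
- pad (a joint): How far the pad is pushed down, m: 0 up, 0.006 fully down. Sprung: about 13 N starts it, 15 N is fully down. Up, its shoe grips the rail and the carriage is held (against about 20 N); from about 0.5 mm down the carriage slides freely (about 1 N). Let go, the pad rises and the hold catches again.
- carriage (a joint): Place of the carriage (and pad centre) along the rail, m: 0 at the rail's middle, growing towards the rail's +y. The carriage is 60 mm wide across the rail, 96 mm long; a small camera sits 45 to 78 mm out from its centre on the rail's +x side, up to 47 mm above the table.
- rail: Aluminium slotted rail fixed to the table, 44 mm wide, 20 mm high, 430 mm long. Origin at the centre of its underside; y along the rail, x across it (away from the robot at yaw 0), z up.
- stop_marked: The marked stop, at either end: a dark steel block fixed on the rail, 52 mm across, 28 mm along the rail, 20 to 50 mm above the table, with a raised arrow (6 mm) on top pointing across the rail to its -x side. Origin: centre of the block's underside, on the rail's centre line; axes as rail. The carriage is against it when pad centre and this origin are 62 mm apart horizontally.
- stop_plain: The other stop, at the other end: the same block with only a round nut, 24 mm across and 6 mm high, on top. Origin and axes as stop_marked.
- spool: Bystander, to be left alone: the round filament spool lying flat, 150 mm across, 55 mm high; origin at the centre of its underside, as it lies.
- gear: Bystander, to be left alone: a small printed gear, 66 mm across, 22 mm high; origin at the centre of its underside, as it lies.
- screwdriver: Bystander, to be left alone: a screwdriver lying on the table, 170 mm long, roughly along the rail; origin near its middle.
- mouse: Bystander, to be left alone: a computer mouse, 100 x 60 x 32 mm; origin at the centre of its underside, as it lies.
- glue: Bystander, to be left alone: an upright glue bottle, 44 mm across, 90 mm high; origin at the centre of its underside, as it lies.
- bin: Bystander, to be left alone: a small open parts bin, 100 x 80 x 50 mm; origin at the centre of its underside, as it lies.
- wheel: Bystander, to be left alone: a small robot wheel lying flat, 68 mm across, 20 mm high; origin at the centre of its underside, as it lies.

How it is judged:
By the outcome, as a careful person would: the job done as asked, in the order asked, and still so for the second after the job is handed in, with the robot touching nothing.
It also fails if it takes over 35 s, if anything falls off the work surface, if the arm or the gripper's body presses on something with over 40 N, if the wrist force passes 120 N, or if a joint passes its speed limit or range.

## Working session

There is one attempt and no reset: what is moved stays moved. The work goes in short steps, Python scripts to look and compute and a tool call to move; the robot and the scene stay as the last step left them, time stands still between calls to the robot, and variables do not carry over. Pictures are saved under pics/ and viewed, about 8 in all and at most 12, crops included, and the job is handed in when it is done.

Besides the shell and the picture viewer there is one more tool, called as a command line: name --argument value ..., lists and objects as JSON in quotes. carry_out: Moves the arm, as the interface text tells. Its arguments: {"type":"object","properties":{"moves":{"type":"array","items":{"type":"number"}},"squeeze":{"type":"number"}},"required":["moves"]}

```bash
mkdir -p pics; python3 - <<'E'
from rig import manip
import cv2
for n in ("scene","side"):
    cv2.imwrite(f"pics/{n}0.png",manip.get_image(n)[:,:,::-1]); print(manip.camera_info(n))
print(manip.camera_info("wrist")); print(manip.get_state())
E
```

```text
{'fov_y': 49.757466987058166, 'cx': 317.8240665477439, 'cy': 237.59019033696805, 'dist': array([-0.04550295,  0.        ,  0.        ,  0.        ,  0.        ]), 'rvec': array([ 2.31674246,  1.00557673, -0.3495808 ]), 'tvec': array([-0.40124435, -0.2997877 ,  1.37779962])}
{'fov_y': 52.62771302294602, 'cx': 327.46482079083535, 'cy': 241.97815947570194, 'dist': array([-0.02298452,  0.        ,  0.        ,  0.        ,  0.        ]), 'rvec': array([ 2.08324207, -0.73698824,  0.39027215]), 'tvec': array([-0.45770302,  0.25862472,  0.74827358])}
{'fov_y': 64.88982791942517, 'cx': 321.86331040038436, 'cy': 243.541566605725, 'dist': array([0.0021189, 0.       , 0.       , 0.       , 0.       ]), 'hand_eye': array([[-6.86252079e-04, -9.49324118e-01, -3.14298024e-01,
         8.06597186e-02],
       [ 9.99999760e-01, -6.82331154e-04, -1.22490408e-04,
         7.19681236e-04],
       [-9.81722351e-05, -3.14298033e-01,  9.49324358e-01,
        -1.41501935e-01],
       [ 0.00000000e+00,  0.00000000e+00,  0.00000000e+00,
         1.00000000e+00]])}
{'clock': 0.1, 'qpos': array([ 1.05199536e+00,  2.76545261e-01,  1.50597218e+00,  1.98720947e-05,
        1.36072415e+00, -1.21032893e-01]), 'qd': array([-0.00012314, -0.00136844, -0.00234933,  0.00137091, -0.00172564,
       -0.00032054]), 'effort': array([ 1.31264936e-03, -4.17699552e+01, -2.46406013e+01, -1.85211998e-04,
        5.80301028e-03, -4.09855522e-05]), 'position': array([0.22251929, 0.52969997, 0.23053221]), 'ee_rot': array([-2.68509290e-04,  1.97577459e-01,  9.80286931e-01, -7.79584194e-04]), 'contact_force': array([-0.28473743,  0.32137074, -0.51363662]), 'moment': array([-0.03004349, -0.0270496 ,  0.03526895]), 'width': 0.0852149342981262}
```

View pics/scene0.png

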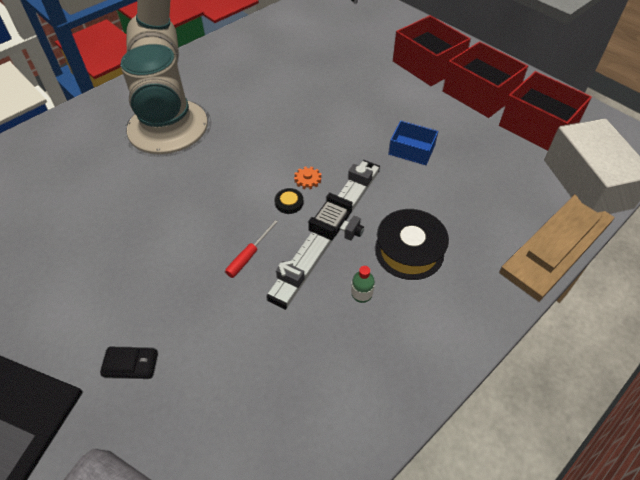

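View pics/side0.png

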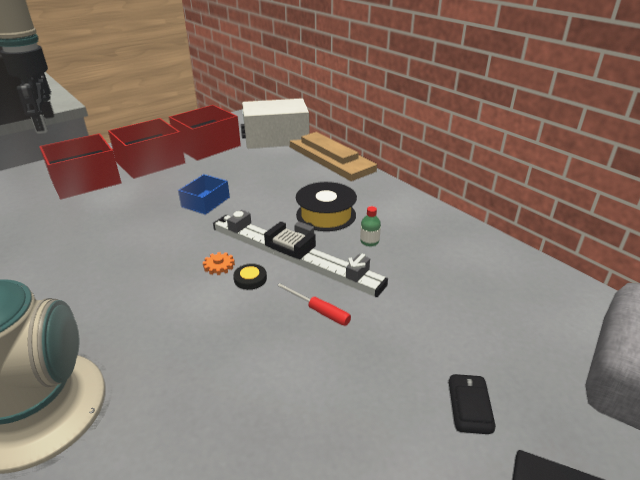

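The arrow stop is at scene (290,270) / side (357,265). The nut stop is at scene (363,170) / side (238,216), and the pad at scene (331,215) / side (290,238). Next I triangulate them.

```bash
cat >h.py <<'E'
import numpy as np,cv2
from rig import manip
from scipy.spatial.transform import Rotation as R
def ray(n,px,st=None):
    c=manip.camera_info(n); f=240/np.tan(np.radians(c['fov_y']/2))
    K=np.array([[f,0,c['cx']],[0,f,c['cy']],[0,0,1.]])
    u=cv2.undistortPoints(np.array([[px]],float),K,c['dist'])[0,0]; d=np.array([u[0],u[1],1])
    if 'rvec' in c:
        M=cv2.Rodrigues(c['rvec'])[0]; return -M.T@c['tvec'],M.T@d
    T=np.eye(4);q=st['ee_rot'];T[:3,:3]=R.from_quat([q[1],q[2],q[3],q[0]]).as_matrix();T[:3,3]=st['position']
    T=T@c['hand_eye']; return T[:3,3],T[:3,:3]@d
def onz(n,px,z,st=None):
    o,d=ray(n,px,st); return o+d*(z-o[2])/d[2]
E
python3 - <<'E'
from h import *
np.set_printoptions(precision=4,suppress=True)
for k,z,a,b in (("arrow",.054,(290,269),(357,263)),("nut",.056,(364,168),(237,214)),("pad",.046,(331,214),(290,238)),("glue cap",.09,(365,269),(372,210)),("spool",.055,(413,236),(326,196))):
    print(k,onz("scene",a,z),onz("side",b,z))
im=[manip.get_image(n)[:,:,::-1] for n in("scene","side")]
a=cv2.resize(im[0][150:310,250:450],None,fx=3,fy=3,interpolation=2);b=cv2.resize(im[1][180:310,200:400],None,fx=3,fy=3)
cv2.imwrite("pics/c1.png",a)
E
```

```text
arrow [ 0.601  -0.0861  0.054 ] [ 0.5925 -0.0898  0.054 ]
nut [0.5075 0.2226 0.056 ] [0.4993 0.2181 0.056 ]
pad [0.5493 0.0768 0.046 ] [0.5459 0.075  0.046 ]
glue cap [0.7184 0.0036 0.09  ] [ 0.7136 -0.0023  0.09  ]
spool [0.7149 0.1546 0.055 ] [0.7123 0.1565 0.055 ]
```

View pics/c1.png

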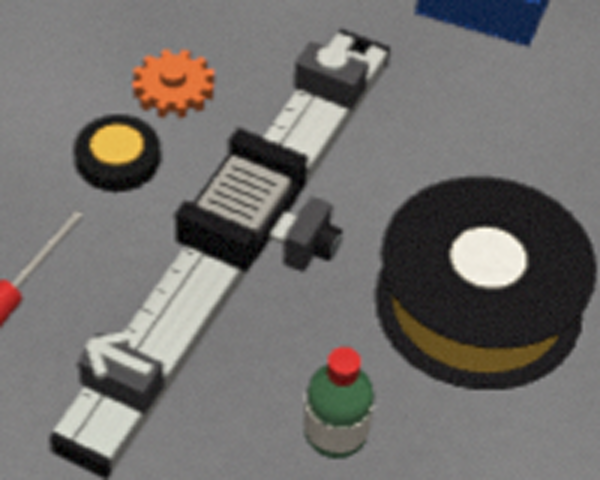

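The arrow stop is at the rail's far −y end, and its arrow points toward the robot. The rail yaw is about 16.5°, and the carriage has about 11 cm to travel. I'll move above the pad with the fingers shut and the jaw axis across the rail, then look with the wrist camera.

carry_out --moves '[0, 1.8, -2.5, 0, -0.049, 0, 1.8, -2.5, 0, -0.049, 0, 1.8, -2.5, 0, -0.049, 0, 1.8, -2.5, 0, -0.049, 0, 1.8, -2.5, 0, -0.049, 0, 1.8, -2.5, 0, -0.049, 0, 1.8, -2.5, 0, -0.049, 0, 1.8, -2.5, 0, -0.049, 0, 1.8, -2.5, 0, -0.049, 0, 1.8, -2.5, 0, -0.049]' --squeeze 20

```text
clock: 1.2
position: [0.4032, 0.279, 0.2313]
ee_rot: [-0.0, 0.43, 0.903, 0.0]
contact_force: [0.4, -0.2, -0.5]
width: 0.0001
```

carry_out --moves '[0, 1.8, -2.5, 0, -0.049, 0, 1.8, -2.5, 0, -0.049, 0, 1.8, -2.5, 0, -0.049, 0, 1.8, -2.5, 0, -0.049, 0, 1.8, -2.5, 0, -0.049, 0, 1.8, -2.5, 0, -0.049, 0, 1.8, -2.5, 0, -0.049, 0, 1.8, -2.5, 0, -0.049, 0, 0, 0, 0, 0, 0, 0, 0, 0, 0]'

```text
clock: 2.2
position: [0.5467, 0.0798, 0.2309]
ee_rot: [-0.001, 0.598, 0.802, -0.0]
contact_force: [-0.1, 1.3, 0.0]
width: 0.0004
```

```bash
python3 - <<'E'
from h import *
s=manip.get_state(); cv2.imwrite("pics/w1.png",manip.get_image("wrist")[:,:,::-1]); print(s)
E
```

```text
{'clock': 2.2, 'qpos': array([ 1.85709035e-02,  2.42807055e-01,  1.55255302e+00,  5.52235374e-04,
        1.34742290e+00, -2.71399300e-01]), 'qd': array([ 2.47782928e-02, -1.48547608e-02,  1.38087977e-02,  5.30950627e-03,
        4.99182423e-03,  4.13818623e-05]), 'effort': array([-8.77451766e-01, -3.90362871e+01, -2.48655027e+01, -1.12751524e-01,
       -1.03002575e-01,  4.49380896e-04]), 'position': array([0.54665375, 0.07976131, 0.23087482]), 'ee_rot': array([-6.35390652e-04,  5.97575751e-01,  8.01812194e-01, -1.51574738e-04]), 'contact_force': array([-1.04968247e-01,  1.25336197e+00,  1.14259081e-04]), 'moment': array([-0.04229991,  0.02701046, -0.0612398 ]), 'width': 0.00035857295892784233}
```

View pics/w1.png

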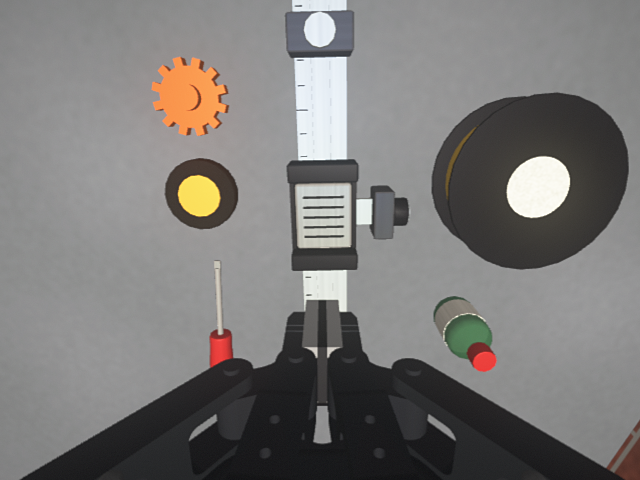

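The wrist view shows the pad face spanning about x 296–352 and y 182–249, with centre (324,215). The nut is at (320,29). Everything is aligned with the image axes, and the arrow stop is hidden behind the gripper.

```bash
python3 - <<'E'
from h import *
np.set_printoptions(precision=4,suppress=True)
s=manip.get_state()
p=onz("wrist",(324,215.5),.046,s);n=onz("wrist",(320,29),.056,s);a=np.array([.597,-.088,.05])
print(p,n)
d=a-n;d=d[:2]/np.hypot(*d[:2]);print("dir",d,"to-arrow",(a-p)[:2]@d,"perp",np.cross(d,(p-n)[:2]),"nut-pad",(p-n)[:2]@d)
print("move cm",100*(p-s['position']))
# rail centreline from wrist: bright rail strip, top z=.02
im=manip.get_image("wrist");g=im.min(2)
for r in(80,110,140,290):
    x=np.where(g[r,280:365]>185)[0]+280; print(r,x.min(),x.max(),onz("wrist",(x.min(),r),.02,s),onz("wrist",(x.max(),r),.02,s))
E
```

```text
[0.5484 0.0806 0.046 ] [0.5038 0.2185 0.056 ]
dir [ 0.2909 -0.9568] to-arrow 0.17543838139346057 perp 0.002558548811802848 nut-pad 0.14495078935526556
move cm [  0.2197   0.0234 -18.498 ]
80 296 346 [0.4928 0.1822 0.02  ] [0.534  0.1945 0.02  ]
110 308 346 [0.5094 0.1618 0.02  ] [0.5415 0.1714 0.02  ]
140 298 346 [0.5078 0.1347 0.02  ] [0.5492 0.1471 0.02  ]
290 304 346 [ 0.5533 -0.0067  0.02  ] [0.5946 0.0057 0.02  ]<stdin>:6: DeprecationWarning: Arrays of 2-dimensional vectors are deprecated. Use arrays of 3-dimensional vectors instead. (deprecated in NumPy 2.0)
```

carry_out --moves '[0, 0.2, 0.05, -3, 0, 0, 0, 0, -3, 0, 0, 0, 0, -3, 0, 0, 0, 0, -3, 0, 0, 0, 0, -3, 0, 0, 0, 0, -1.5, 0, 0, 0, 0, -0.6, 0, 0, 0, 0, -0.3, 0, 0, 0, 0, 0, 0, 0, 0, 0, 0, 0]'

```text
clock: 3.3
position: [0.5495, 0.0809, 0.0584]
ee_rot: [0.001, 0.597, 0.802, 0.001]
contact_force: [-0.1, 0.4, 0.0]
width: 0.0003
```

```bash
python3 - <<'E'
from h import *
s=manip.get_state(); cv2.imwrite("pics/w2.png",manip.get_image("wrist")[:,:,::-1])
cv2.imwrite("pics/s2.png",cv2.resize(manip.get_image("side")[180:310,200:400,::-1],None,fx=4,fy=4,interpolation=2)); print(s['position'],s['contact_force'])
E
```

```text
[0.54950661 0.08089595 0.05839288] [-0.07389907  0.38621965  0.01501047]
```

View pics/w2.png

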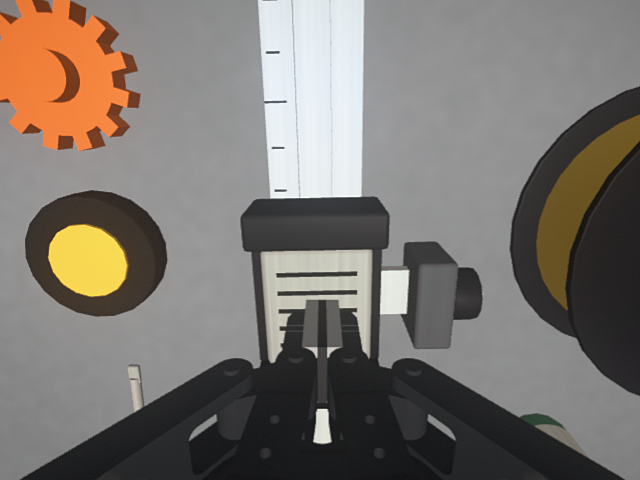

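Tip is over the pad centre, at about (320,320), with clearance to the shoulders. I'll press now.

carry_out --moves '[0, 0, 0, -0.6, 0, 0, 0, 0, -0.4, 0, 0, 0, 0, -0.2, 0, 0, 0, 0, -0.2, 0, 0, 0, 0, -0.1, 0, 0, 0, 0, -0.1, 0, 0, 0, 0, -0.1, 0, 0, 0, 0, 0, 0, 0, 0, 0, 0, 0, 0, 0, 0, 0, 0]'

```text
clock: 4.4
position: [0.5487, 0.0805, 0.0421]
ee_rot: [0.0, 0.597, 0.802, 0.0]
contact_force: [-4.3, -0.9, 13.1]
width: -0.0003
```

carry_out --moves '[0, 0, 0, -0.1, 0, 0, 0, 0, -0.1, 0, 0, 0, 0, -0.1, 0, 0, 0, 0, 0, 0, 0, 0, 0, 0, 0, 0, 0, 0, 0, 0, 0, 0, 0, 0, 0, 0, 0, 0, 0, 0, 0, 0, 0, 0, 0, 0, 0, 0, 0, 0]'

```text
clock: 5.4
position: [0.5488, 0.0803, 0.0399]
ee_rot: [0.001, 0.597, 0.802, 0.0]
contact_force: [-4.7, -0.6, 18.2]
width: -0.0
```

carry_out --moves '[0, 0.15, -0.48, 0, 0, 0, 0.15, -0.48, 0, 0, 0, 0.15, -0.48, 0, 0, 0, 0.15, -0.48, 0, 0, 0, 0.15, -0.48, 0, 0, 0, 0.15, -0.48, 0, 0, 0, 0.15, -0.48, 0, 0, 0, 0.15, -0.48, 0, 0, 0, 0.15, -0.48, 0, 0, 0, 0, 0, 0, 0]'

```text
clock: 6.4
position: [0.5629, 0.0363, 0.0399]
ee_rot: [0.001, 0.597, 0.802, 0.0]
contact_force: [-4.0, -2.7, 18.0]
width: -0.0003
```

```bash
python3 - <<'E'
from h import *
s=manip.get_state(); cv2.imwrite("pics/s3.png",np.hstack([cv2.resize(manip.get_image(n)[y:y+160,x:x+133,::-1],None,fx=3,fy=3,interpolation=2) for n,x,y in(("side",260,160),("scene",250,150))])); print(s['position'],s['contact_force'])
E
```

```text
[0.5629473  0.0363029  0.03988969] [-4.04391792 -2.68073382 18.01780711]
```

View pics/s3.png

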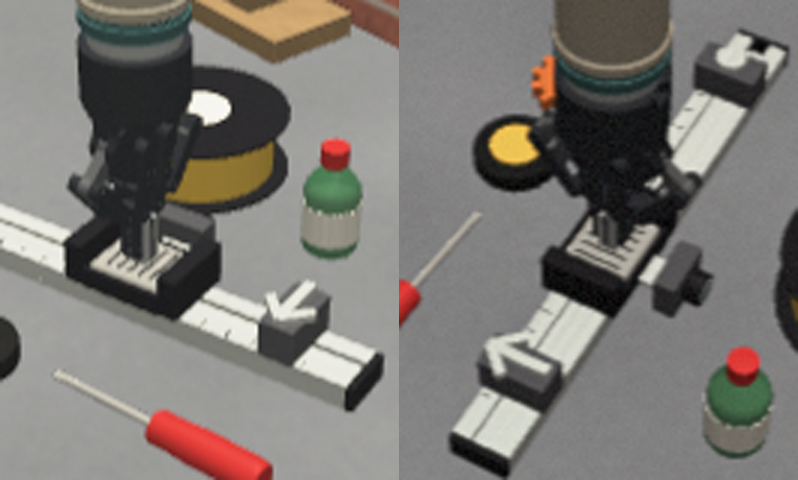

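The carriage moves with the tip and the pad is down. The tip is still centred on the pad, and about 6–7 cm remain. I continue.

carry_out --moves '[0, 0.15, -0.48, 0, 0, 0, 0.15, -0.48, 0, 0, 0, 0.15, -0.48, 0, 0, 0, 0.15, -0.48, 0, 0, 0, 0.15, -0.48, 0, 0, 0, 0.15, -0.48, 0, 0, 0, 0.15, -0.48, 0, 0, 0, 0.15, -0.48, 0, 0, 0, 0.15, -0.48, 0, 0, 0, 0.15, -0.48, 0, 0]'

```text
clock: 7.5
position: [0.5782, -0.0111, 0.0399]
ee_rot: [0.001, 0.597, 0.802, 0.0]
contact_force: [-2.5, -0.3, 16.3]
width: -0.0003
```

carry_out --moves '[0, 0.06, -0.19, 0, 0, 0, 0.06, -0.19, 0, 0, 0, 0.06, -0.19, 0, 0, 0, 0.06, -0.19, 0, 0, 0, 0.06, -0.19, 0, 0, 0, 0.06, -0.19, 0, 0, 0, 0.06, -0.19, 0, 0, 0, 0, 0, 0, 0, 0, 0, 0, 0, 0, 0, 0, 0, 0, 0]'

```text
clock: 8.5
position: [0.5821, -0.0234, 0.0399]
ee_rot: [0.001, 0.597, 0.802, 0.001]
contact_force: [-3.3, 2.7, 16.9]
width: 0.0
```

carry_out --moves '[0, 0.03, -0.1, 0, 0, 0, 0.03, -0.1, 0, 0, 0, 0.03, -0.1, 0, 0, 0, 0.03, -0.1, 0, 0, 0, 0, 0, 0, 0, 0, 0, 0, 0, 0, 0, 0, 0, 0, 0, 0, 0, 0, 0, 0, 0, 0, 0, 0, 0, 0, 0, 0, 0, 0]'

```text
clock: 9.5
position: [0.5822, -0.0239, 0.0399]
ee_rot: [-0.002, 0.598, 0.801, 0.003]
contact_force: [-3.8, 11.9, 20.1]
width: -0.0003
```

```bash
python3 - <<'E'
from h import *
s=manip.get_state(); cv2.imwrite("pics/s4.png",np.hstack([cv2.resize(manip.get_image(n)[y:y+120,x:x+100,::-1],None,fx=4,fy=4,interpolation=2) for n,x,y in(("side",290,190),("scene",260,190))])); print(s['position'],s['contact_force'])
E
```

```text
[ 0.58216199 -0.02390754  0.039865  ] [-3.84537472 11.86992494 20.08792713]
```

View pics/s4.png

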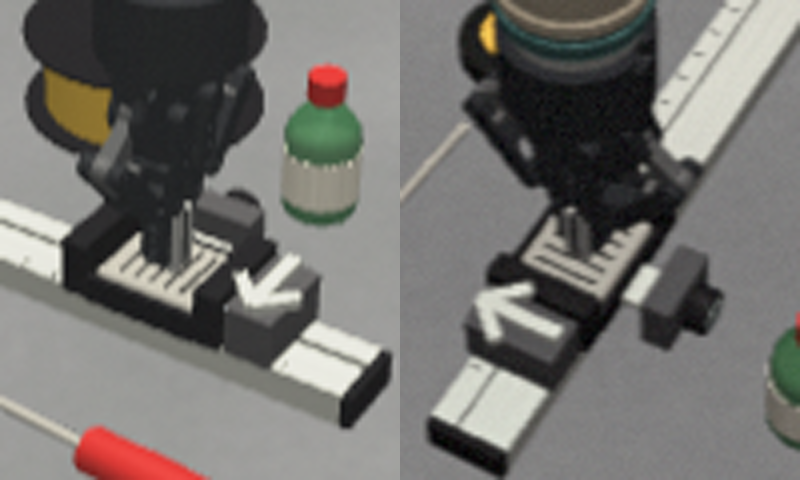

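The tip stopped while the sideways force rose to 12 N, and both views show the carriage against the arrow stop. I'll ease the sideways push while keeping a little toward the stop, then lift straight up.

carry_out --moves '[0, -0.03, 0.1, 0, 0, 0, -0.03, 0.1, 0, 0, 0, 0, 0, 0, 0, 0, 0, 0, 0.2, 0, 0, 0, 0, 0.2, 0, 0, 0, 0, 0.2, 0, 0, 0, 0, 0.2, 0, 0, 0, 0, 0.2, 0, 0, 0, 0, 0.3, 0, 0, 0, 0, 0.5, 0]'

```text
clock: 10.6
position: [0.5816, -0.026, 0.0548]
ee_rot: [-0.001, 0.597, 0.802, -0.0]
contact_force: [-0.8, -0.4, -0.2]
width: -0.0002
```

carry_out --moves '[0, 0, 0, 1, 0, 0, 0, 0, 2, 0, 0, 0, 0, 3, 0, 0, -1, 3, 3, 0, 0, -1, 3, 3, 0, 0, -1, 3, 2, 0, 0, 0, 2, 0, 0, 0, 0, 0, 0, 0, 0, 0, 0, 0, 0, 0, 0, 0, 0, 0]'

```text
clock: 11.6
position: [0.5519, 0.0832, 0.1949]
ee_rot: [-0.0, 0.597, 0.802, -0.001]
contact_force: [-0.6, -0.1, -0.5]
width: 0.0001
```

```bash
python3 - <<'E'
from h import *
s=manip.get_state(); cv2.imwrite("pics/s5.png",np.hstack([cv2.resize(manip.get_image(n)[y:y+120,x:x+100,::-1],None,fx=4,fy=4,interpolation=2) for n,x,y in(("side",290,190),("scene",260,190))])); print(s['position'],s['contact_force'])
cv2.imwrite("pics/w5.png",manip.get_image("wrist")[:,:,::-1])
E
```

```text
[0.55193749 0.0831759  0.19492634] [-0.58149455 -0.11864725 -0.54913863]
```

View pics/s5.png

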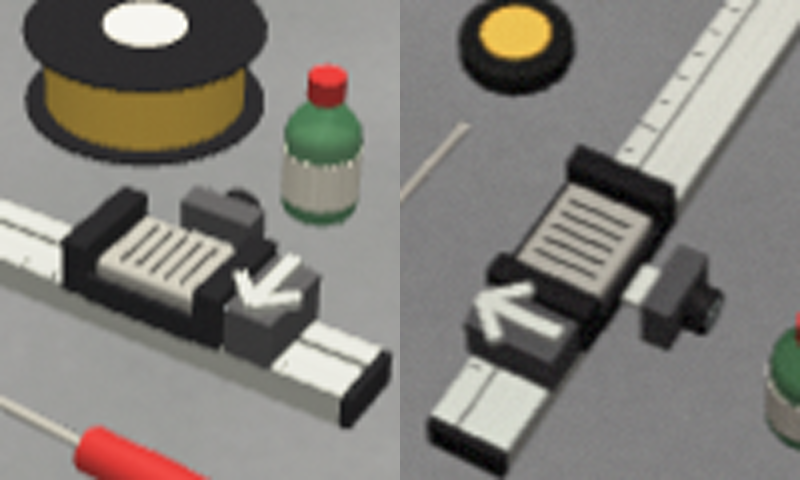

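View pics/w5.png

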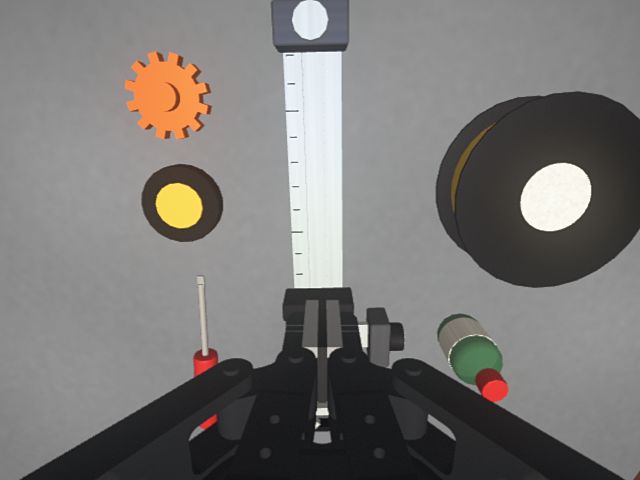

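The carriage is against the arrow stop with no gap visible, in the same place as when the stop was felt. The pad is up, the arm is clear and the bystanders are in place.

```bash
python3 -c "
from rig import manip
print(manip.sign_off())"
```

```text
the job is handed in; nothing more can be done
None
```

The carriage is against the stop with the arrow, the pad is back up and the arm is clear. I handed the job in at about 12 s of the 35 s allowed.

- **Press and push:** I pressed the pad fully down with the shut fingertips (about 18 N, tip height 39.9 mm). I then slid the carriage about 110 mm along the rail. At the end the tip stopped moving and the sideways force rose to 12 N, so I took that as the stop.
- **Release:** I eased off the sideways push, lifted straight up so the pad rose, and moved away.
- **Last checks:** The scene and side views after the lift show the carriage where it was when it met the stop, with no visible gap, and the pad up. The force on the tool is near zero, and the objects in view look undisturbed. My last pictures didn't include the mouse and bin, but the arm never went near them at low height.
- **Not tested:** I did not push on the carriage to confirm that the hold had caught.
- **Small disagreement:** The early position estimates for the arrow stop differed by up to 9 mm between the two cameras. I relied on the felt stop for the end position instead.

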